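Unclip the grille cover of a worktop air cleaner

ROBOT

A 6-joint arm with a two-finger parallel gripper is mounted at the origin on a cart in front of the work surface, level with it; the furniture and walls round the work are solid. World frame = base frame: x ahead of the robot, y to its left, z up, the work surface at z = 0. Lengths are in m, angles in degrees, forces in N, time in s.
With the tool pointing down it reaches from about 0.25 to 0.775 m from the base axis. Payload 4 kg.
Tool frame: the origin (TCP) lies at the very end of the fingers, on their centre line; the grasp point (between the pads) lies 19 mm behind it (env.hold_point_z is the distance from the TCP to the grasp point, in m); z points along the fingers, y is the line along which they close (so a half turn about z gives the same grasp; the last joint's range is limited). The gripper opens to 85 mm and grips with 20 to 120 N. Pads are 22 mm wide; open, the fingers measure 114 mm over their backs; the gripper's body (76 mm by 85 mm) begins 54 mm behind the grasp point. The pads swing forward as they close: fully open they stand 13 mm farther back than shut.
Start: joints at [-71.224, 4.996, 78.535, -0, 96.463, -5.907], TCP at [0.23, -0.5, 0.231] pointing down, gripper open.
Joint ranges: [-177.83, 177.83], [-43.37, 116.18], [15.69, 146.23], [-61.86, 241.86], [9.47, 152.12], [-147.06, 147.06]. Speed limits (degrees/s): [159.86, 159.86, 180, 180, 180, 180].

INTERFACE

Orientations are given as a 3x3 rotation matrix whose columns are the frame's x, y, z axes.
In Python, from plant import sensors, optics, env gives the robot as it stands.
- The arm moves only by the tool move_arm, never from a script. Its argument "plan" is a list of rows, each a list of 3 entries, a list of its own where there are three numbers: the finger opening in m, from 0 to 0.0854, then the shift along the tool's x, y, z in m, then the turn, a rotation vector about the tool's x, y, z in rad. A call has 1 to 20 rows; each row shifts and turns the commanded pose from where the row before left it, along the tool's axes as they then stand; what a row does not reach is not made up. A row lasts 1/12 s, in which the tool goes at most 41.7 mm and 7.16 degrees, less where a joint would pass 70% of its speed; a pose out of reach is approached as far as the arm can. A call is refused whole if a number of a shift passes 0.0417 or a number of a turn 0.125, either way. A call with a gripper value outside its range is refused whole. The fingers move at their own pace and stop on an object; "force" is the grip in N (left out, the last holds). Time passes only in rows, so rows that do not move let the fingers close. It gives the time, the measured TCP pose, the force, the opening and the grip force at its end, in the units of the state.
- sensors.state(): the state, without advancing time (a new reading comes with each control period).
- optics.snapshot(name): name is "side" or "top"; returns (picture, depth): 420x560x3 uint8, blue, green, red; 420x560 float32, m along the optical axis (not along the pixel's ray), 0 where there is no reading.
- optics.camera_info(name): a dict with "fov_y" (degrees; the focal length in pixels is half the picture's height over the tangent of half this angle, whatever the lens; pixels are square), "cx", "cy" (the principal point, pixels), "view" (4x4, takes a point from world to camera coordinates). Camera axes: x right, y up, looking along -z (the intrinsics and any distortion apply to the point x, -y, -z); pixel columns grow to the right and rows downward; lengths in m; the calibration is good to about 2 mm. A picture is of the moment at which its call begins. camera_info takes no time and is no camera call.
- env.hand_in(): hands the job in; it is judged then, once.
The state is a dict: "clock": time; "joint_pos": joint angles; "joint_vel": joint speeds; "joint_torque": joint torques, N m; "tcp_pos": TCP position; "orientation": TCP orientation; "wrist_force": force on the tool from outside, world axes, zero at the start; "moment": the same for the moment, N m; "grip_width": finger opening in m; "gripper_force": force on a finger pad.
Only numpy, scipy, OpenCV 4.12 (cv2) and the standard library are available. Lean on these libraries where they do the work, as an engineer would, in place of code of your own. Each camera call takes 0.05 s, during which the arm holds its last target. There are 200 camera calls.

TASK

Take the grey grille cover off the white air cleaner on the worktop: squeeze its orange release tab fully in towards the fixed grey rib, swing the cover's lower (tab) end up out of the frame while its upper lugs stay in their slot, then draw the lugs out. Set the cover down (do not drop it) flat, grip upwards, in the middle of the empty dark tray at the front, lengthwise along the tray, and let go. Leave the jars, the lemon and the mug where they are.

Things in the scene. Friction and masses are not known exactly. Their poses are not given: they have to be found in the camera images.
- air_cleaner: White wedge-shaped air cleaner, fixed, 126 mm wide (y), 200 deep, 150 tall. Origin: middle of its foot on the worktop; x to its back, y to its left. Its front face rises to the back at 35 degrees, so the face's normal leans 35 degrees from vertical towards -x. The 116 mm long recess in the face starts (lower end, floor) at (-0.085, 0, 0.050) in this frame.
- latch_lip (a point): Fixed on the cleaner: middle of the edge of the lip at the recess's lower end, at its top surface. The cover's hook catches 5 to 6 mm under this lip. Cover home: 1 mm from point cover_latch_end.
- slot (a point): Fixed on the cleaner: middle of the slot at the recess's upper end; cover home: coincides with point cover_lugs. The lugs reach 8 mm under the slot's lip, end play 1.5 mm. The cover can pivot 30 degrees or more about the lip's edge, a line along the cleaner's y, 6 mm down-slope of this point and 4 mm farther out along the face's normal.
- cover: Loose grey grille cover, 0.15 kg, panel 116 mm (x) by 90 (y), 8 thick. Origin: middle of its flat underside; x points up the slope to the lugs (35 degrees up at the start, in line with the cleaner), z out of the face. Two lugs reach to x=+72 mm, the tab's hook to x=-64 mm. Near the low end an orange tab and a fixed grey rib, 44 mm wide, stand up to z=40 mm: the grip (point cover_grip).
- tab (a joint): Travel of the orange release tab along the cover's +x, towards the rib: 0 = out (latched), 0.009 m = fully in. It springs back out; about 5 N to start, 14 N fully in. The hook clears the lip from about 0.006.
- cover_lugs (a point): On the cover, midway between its two lugs, near their tips: (0.070, 0, 0.002) in the cover's frame.
- cover_latch_end (a point): On the cover, middle of its lower (tab) end, at the panel's upper surface: (-0.058, 0, 0.008) in the cover's frame.
- cover_grip (a point): On the cover at (-0.028, 0, 0.026) in its frame: midway between the tab's outer (lower) face, x=-50 mm, and the rib's far (upper) face, x=-6 mm. 44 mm across, 35 with the tab fully in. Grip across these two faces, fingers along the cover's -z, tips about 5 mm above the panel (z=13 mm); the tab yields, the rib does not.
- tray: Empty black shallow tray on the free worktop left of the cleaner (not the one with packets far back), loose, 0.16 kg, 151 mm (x) by 196 mm (y, its long axis), 17 tall; flat floor 138 x 182 mm, 2 mm above its underside. Origin: centre of its underside.
- honey_jar: glass honey jar with a red lid, about 60 mm across, 86 mm tall; loose bystander, origin at the centre of its underside
- pepper: spice jar with a green cap, 46 mm across, 106 mm tall; loose bystander, origin at the centre of its underside
- mustard_jar: glass jar with a red lid, 66 mm across, 100 mm tall; loose bystander, origin at the centre of its underside
- lemon: a lemon, 72 mm long; loose bystander, origin at the centre of its underside
- spice_jar: spice jar with a black cap, 44 mm across, 103 mm tall; loose bystander, origin at the centre of its underside
- mug: pale green mug, 81x89 mm, 72 mm tall; loose bystander, origin at the centre of its underside

How it is judged:
By the outcome, as a careful person would: the job done as asked, in the order asked, and still so for the second after the job is handed in, with the robot touching nothing.
It also fails if it takes over 42 s, if anything falls off the work surface, if the arm or the gripper's body presses on something with over 40 N, if the wrist force passes 120 N, or if a joint passes its speed limit or range.

## Working session

There is one attempt and no reset: what is moved stays moved. The work goes in short steps, Python scripts to look and compute and a tool call to move; the robot and the scene stay as the last step left them, time stands still between calls to the robot, and variables do not carry over. Pictures are saved under pics/ and viewed, at most 10 in all, crops included, and the job is handed in when it is done.

Besides the shell and the picture viewer there is one more tool, called as a command line: name --argument value ..., lists and objects as JSON in quotes. move_arm: Moves the arm, as the interface text tells. Its arguments: {"type":"object","properties":{"plan":{"type":"array","items":{"type":"array"}},"force":{"type":"number"}},"required":["plan"]}

```bash
ls; mkdir -p pics; python3 - <<'E'
from plant import sensors, optics, env
import cv2, numpy as np
for n in ("side","top"):
    p,d=optics.snapshot(n); cv2.imwrite(f"pics/{n}0.png",p); np.savez(f"pics/{n}0.npz",p=p,d=d)
    print(n,optics.camera_info(n))
print(sensors.state())
E
```

```text
pics
side {'fov_y': 43.124684851396765, 'cx': 285.3967609464095, 'cy': 209.57099644651072, 'view': array([[-0.02680332, -0.99952555,  0.01517417,  0.21202831],
       [ 0.56701361, -0.0027001 ,  0.823704  , -0.36520338],
       [-0.82327222,  0.03068196,  0.56681696, -1.40472598],
       [ 0.        ,  0.        ,  0.        ,  1.        ]])}
top {'fov_y': 57.250830366205925, 'cx': 282.490474847576, 'cy': 209.96266570485392, 'view': array([[ 0.00449596, -0.99981479,  0.01871314,  0.17943342],
       [ 0.99581828,  0.00618394,  0.09114665, -0.49582403],
       [-0.09124549,  0.01822509,  0.99566164, -1.34309569],
       [ 0.        ,  0.        ,  0.        ,  1.        ]])}
{'clock': 0.1, 'joint_pos': array([-7.12230628e+01,  5.03789163e+00,  7.86173975e+01,  1.62337580e-03,
        9.64629204e+01, -5.90858886e+00]), 'joint_vel': array([-0.04099415, -0.1068791 , -0.2763508 ,  0.07376036, -0.04817613,
       -0.07079581]), 'joint_torque': array([ 2.34570354e-03, -3.53015757e+01, -3.14219356e+01, -1.10151113e-04,
        7.91058876e-03,  2.94665404e-05]), 'tcp_pos': array([ 0.22954675, -0.49931207,  0.23021577]), 'orientation': array([[ 9.08612466e-01,  4.17639773e-01, -6.37439704e-04],
       [ 4.17640190e-01, -9.08610379e-01,  1.96240396e-03],
       [ 2.40393612e-04, -2.04928514e-03, -9.99997871e-01]]), 'wrist_force': array([ 0.87945619, -0.81123361,  0.50704219]), 'moment': array([-0.03443086,  0.01185758, -0.02775696]), 'gripper_force': 0.0, 'grip_width': 0.08511973711239229}
```

View pics/top0.png

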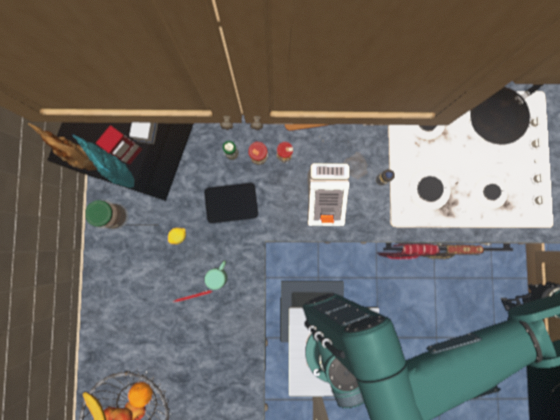

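View pics/side0.png

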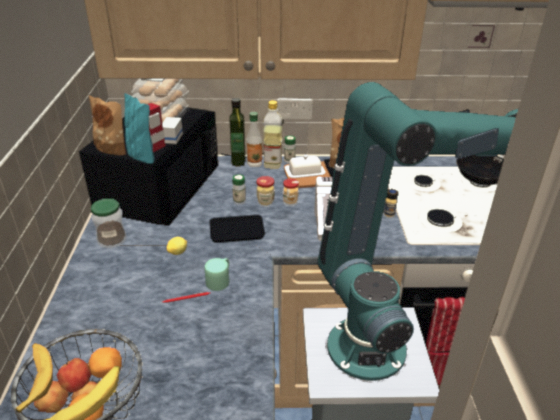

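```bash
cat > h.py <<'E'
import numpy as np, cv2
from plant import sensors, optics, env
def cloud(name, p=None, d=None):
    if p is None: p,d=optics.snapshot(name)
    c=optics.camera_info(name); f=210/np.tan(np.radians(c["fov_y"]/2))
    v,u=np.mgrid[0:420,0:560]
    P=np.stack([(u-c["cx"])/f*d,-(v-c["cy"])/f*d,-d],-1)
    V=c["view"]; return p,d,(P-V[:3,3])@V[:3,:3]   # R^T(P-t)
E
python3 - <<'E'
from h import *
for n in("top","side"):
    z=np.load(f"pics/{n}0.npz"); p,d,W=cloud(n,z["p"],z["d"])
    np.set_printoptions(precision=4,suppress=True)
    x=W[...,0];y=W[...,1];zz=W[...,2]
    if n=="top":
        for u,v in((250,240),(150,260),(280,200),(360,220),(370,170),(120,330)): print("ws",u,v,W[v,u])
        b=slice(150,235);c=slice(295,360)
        print("col scan u=328");print(np.c_[np.arange(160,232),W[160:232,328],p[160:232,328]])
        print("row scan v=190 ");print(np.c_[np.arange(300,356),W[190,300:356],p[190,300:356]])
        orange=(p[...,2]>180)&(p[...,1]<120)&(p[...,0]<80)
        o=orange.copy(); o[:200]=0;o[230:]=0;o[:,:300]=0;o[:,350:]=0
        print("orange",W[o].mean(0),W[o].min(0),W[o].max(0),o.sum())
        cv2.imwrite("pics/crop.png",cv2.resize(p[150:240,190:370],None,fx=4,fy=4,interpolation=cv2.INTER_CUBIC))
E
```

```text
ws 250 240 [ 0.3885  0.2974 -0.0035]
ws 150 260 [0.3163 0.6493 0.0002]
ws 280 200 [0.5325 0.1909 0.0025]
ws 360 220 [ 0.4621 -0.0978  0.0005]
ws 370 170 [ 0.6451 -0.1369  0.0009]
ws 120 330 [0.0754 0.7429 0.0035]
col scan u=328
[[160.       0.6805   0.0166   0.0021 110.     101.      95.    ]
 [161.       0.6776   0.0161  -0.0014 116.     106.     103.    ]
 [162.       0.6728   0.0168   0.0035 129.     125.     122.    ]
 [163.       0.639    0.0361   0.1423 171.     177.     179.    ]
 [164.       0.6344   0.0369   0.1479 227.     231.     233.    ]
 [165.       0.6313   0.0368   0.1472 241.     242.     243.    ]
 [166.       0.6273   0.0373   0.1507 226.     225.     226.    ]
 [167.       0.624    0.0373   0.1504 172.     172.     179.    ]
 [168.       0.6204   0.0375   0.1519 134.     137.     146.    ]
 [169.       0.6175   0.0372   0.15   127.     131.     142.    ]
 [170.       0.6138   0.0376   0.1524 128.     130.     141.    ]
 [171.       0.6101   0.0379   0.1543 129.     133.     144.    ]
 [172.       0.6073   0.0376   0.1519 128.     130.     142.    ]
 [173.       0
[... 6972 characters left out ...]
45.     249.     249.    ]
 [347.       0.5517  -0.0272   0.1323 235.     240.     240.    ]
 [348.       0.5712  -0.056   -0.0014 187.     187.     186.    ]
 [349.       0.571   -0.0594   0.     151.     143.     138.    ]
 [350.       0.5709  -0.0628   0.0009 149.     140.     134.    ]
 [351.       0.5706  -0.0661   0.003  148.     140.     134.    ]
 [352.       0.5705  -0.0694   0.0043 147.     139.     134.    ]
 [353.       0.5709  -0.0737   0.0014 144.     134.     128.    ]
 [354.       0.5705  -0.0767   0.0044 141.     132.     126.    ]
 [355.       0.5705  -0.0802   0.0049 140.     130.     125.    ]]
orange [0.4613 0.0307 0.0756] [0.4523 0.0124 0.0605] [0.4748 0.0513 0.0886] 49
```

View pics/crop.png

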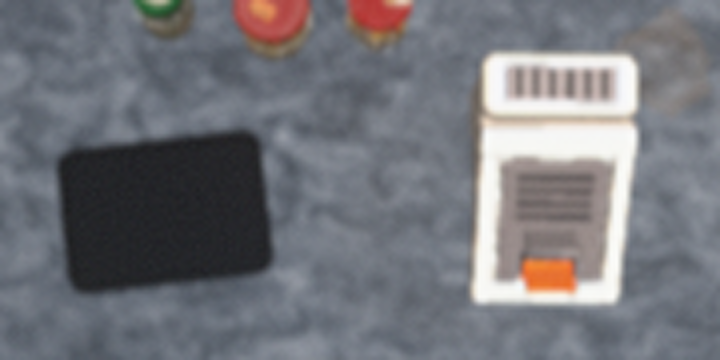

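```bash
cat > fit.py <<'E'
from h import *
from scipy.optimize import minimize
def proj(n,W):
    c=optics.camera_info(n); f=210/np.tan(np.radians(c["fov_y"]/2)); V=c["view"]
    P=W@V[:3,:3].T+V[:3,3]; return np.c_[c["cx"]+f*P[:,0]/-P[:,2], c["cy"]-f*P[:,1]/-P[:,2]]
def pose(q,L):
    c,s=np.cos(q[2]),np.sin(q[2]); R=np.array([[c,-s,0],[s,c,0],[0,0,1]]); return L@R.T+[q[0],q[1],0]
S=8
def render(n,q,L,box):
    u0,u1,v0,v1=box; uv=proj(n,pose(q,L)); uv=(uv-[u0-.5,v0-.5])*S
    h=cv2.convexHull(uv.astype(np.float32)); m=np.zeros(((v1-v0)*S,(u1-u0)*S),np.uint8)
    cv2.fillConvexPoly(m,np.round(h*16).astype(np.int32),255,cv2.LINE_8,4)
    return cv2.resize(m,(u1-u0,v1-v0),interpolation=cv2.INTER_AREA)/255.
def fit(n,L,mask,box,q0):
    u0,u1,v0,v1=box; m=mask[v0:v1,u0:u1].astype(float)
    f=lambda q: np.abs(render(n,q,L,box)-m).sum()
    best=min((minimize(f,np.add(q0,d),method="Nelder-Mead",options=dict(initial_simplex=np.add(q0,d)+np.r_[np.zeros((1,3)),np.diag([.01,.01,.08])],xatol=1e-5,fatol=1e-3)) for d in([0,0,0],[.005,-.004,.03],[-.005,.004,-.03])),key=lambda r:r.fun)
    return best.x,best.fun,m.sum()
prof=[(-.1,0),(-.1,.049),(.044,.15),(.1,.15),(.1,0)]
CL=np.array([(x,s*.063,z) for x,z in prof for s in(1,-1)])
def rr(a,b,r,z): # rounded rect
    t=np.radians(np.arange(0,90,15)); return np.array([(sx*(a-r+r*np.cos(k)),sy*(b-r+r*np.sin(k)),z) for sx in(1,-1) for sy in(1,-1) for k in t])
TR=np.r_[rr(.0755,.098,.015,.017),rr(.07,.092,.015,0.)]
E
cat > run1.py <<'E'
from fit import *
import sys
np.set_printoptions(precision=4,suppress=True)
z=np.load("pics/top0.npz"); p,d,W=cloud("top",z["p"],z["d"])
dm=(W[...,2]>.02); g=p.astype(float)
mw=(g.min(-1)>165)|dm
box=(296,362,155,235)
m=np.zeros((420,560),bool); m[155:235,300:358]=mw[155:235,300:358]
m=cv2.morphologyEx(m.astype(np.uint8),cv2.MORPH_OPEN,np.ones((3,3)))
print("cleaner",fit("top",CL,m,box,[.54,.03,0.]))
t=(g.max(-1)<75); t[:180]=0;t[226:]=0;t[:,:196]=0;t[:,268:]=0
print("tray",fit("top",TR,t,(196,268,176,232),[.53,.34,.1]))
z=np.load("pics/side0.npz"); g=z["p"].astype(float)
t=(g.max(-1)<70); t[:205]=0;t[250:]=0;t[:,:196]=0;t[:,275:]=0
print("tray side",fit("side",TR,t,(196,275,205,250),[.53,.34,.1]))
# face plane check + orange + lateral
m2=m.astype(bool)
for q in [fit("top",CL,m,box,[.54,.03,0.])[0]]:
    c,s=np.cos(q[2]),np.sin(q[2]); L=(W-[q[0],q[1],0])@np.array([[c,-s,0],[s,c,0],[0,0,1]])
    fm=m2&(abs(L[...,1])<.055)&(L[...,0]>-.02)&(L[...,0]<.035)
    nrm=L[fm]@[-np.sin(.6109),0,np.cos(.6109)]; A=np.c_[L[fm][:,:2],np.ones(fm.sum())]
    print("face n-dist",np.median(nrm),"expect floor",np.array([-.085,0,.05])@[-np.sin(.6109),0,np.cos(.6109)],np.linalg.lstsq(A,L[fm][:,2],rcond=None)[0])
    o=(g.size>0)&(p[...,2]>180)&(p[...,1]<150)&(p[...,0]<100); o[:200]=0;o[230:]=0;o[:,:300]=0;o[:,350:]=0
    v,u=np.where(o); print("orange px",u.mean(),v.mean(),u.min(),u.max(),v.min(),v.max())
    C=np.array([-.085,0,.05])+.058*np.array([np.cos(.6109),0,np.sin(.6109)])
    R=np.array([[np.cos(.6109),0,-np.sin(.6109)],[0,1,0],[np.sin(.6109),0,np.cos(.6109)]])
    T=np.array([(x,y,zc) for x in(-.05,-.044) for y in(-.022,.022) for zc in(.012,.04)])
    print("pred tab px",proj("top",pose(q,T@R.T+C)).min(0),proj("top",pose(q,T@R.T+C)).max(0))
E
python3 run1.py
```

```text
cleaner (array([0.5405, 0.0291, 0.0051]), np.float64(115.26666666666667), np.float64(2474.0))
tray (array([0.5302, 0.3646, 0.1179]), np.float64(492.5176470588235), np.float64(1824.0))
tray side (array([0.5308, 0.3618, 0.122 ]), np.float64(359.33725490196076), np.float64(1293.0))
face n-dist 0.09429596941748455 expect floor 0.08971302271465857 [ 0.7953 -0.0114  0.1137]
orange px 326.71084337349396 217.95180722891567 321 333 215 221
pred tab px [321.0017 219.0901] [335.0285 224.922 ]
```

```bash
python3 - <<'E'
from fit import *
np.set_printoptions(precision=4,suppress=True)
z=np.load("pics/top0.npz"); p,d,W=cloud("top",z["p"],z["d"])
print(np.c_[np.arange(176,230),W[176:230,231],p[176:230,231]][[*range(0,14),20,25,*range(36,54)]])
r=np.r_[198:212,250:266]; print(np.c_[r,W[203,r],p[203,r]])
t=(p.max(-1)<75); t[:180]=0;t[226:]=0;t[:,:196]=0;t[:,268:]=0
v,u=np.where(t);print(u.min(),u.max(),v.min(),v.max(),cv2.minAreaRect(np.c_[u,v].astype(np.float32)))
print(proj("top",pose([.53,.364,.118],TR)).min(0),proj("top",pose([.53,.364,.118],TR)).max(0))
E
```

```text
[[176.       0.6187   0.3684   0.0021 123.     112.     105.    ]
 [177.       0.615    0.3684   0.0022 127.     116.     109.    ]
 [178.       0.6114   0.3683   0.0019 130.     120.     113.    ]
 [179.       0.6076   0.3682   0.0028 135.     127.     120.    ]
 [180.       0.6048   0.3687  -0.0024 141.     129.     123.    ]
 [181.       0.601    0.3685  -0.0011 141.     130.     124.    ]
 [182.       0.597    0.3682   0.0009 142.     130.     124.    ]
 [183.       0.5927   0.3677   0.005  128.     120.     111.    ]
 [184.       0.5875   0.3665   0.0148  98.      90.      87.    ]
 [185.       0.584    0.3665   0.0136  59.      54.      52.    ]
 [186.       0.5829   0.3684  -0.0026  38.      36.      35.    ]
 [187.       0.5784   0.3676   0.0032  39.      34.      36.    ]
 [188.       0.5742   0.3671   0.007   39.      35.      35.    ]
 [189.       0.5711   0.3675   0.0034  40.      36.      35.    ]
 [196.       0.5464   0.3677  -0.0017  41.      39.      37.    ]
 [201.       0.5277   0.3669   0.0027  40.      36.      35.    ]
 [212.       0.4877   0.3658   0.0065  41.  
[... 2580 characters left out ...]
2.      77.    ]
 [258.       0.5218   0.2702  -0.0033 116.     107.      99.    ]
 [259.       0.5215   0.2664  -0.0004 123.     113.     105.    ]
 [260.       0.5214   0.2628   0.0006 119.     108.     103.    ]
 [261.       0.5214   0.2592   0.0003 112.     102.      95.    ]
 [262.       0.5215   0.2556  -0.0003 111.     101.      94.    ]
 [263.       0.5213   0.252    0.0025 120.     110.     102.    ]
 [264.       0.5217   0.2485  -0.0013 129.     117.     111.    ]
 [265.       0.5218   0.2449  -0.0016 135.     126.     119.    ]]
204 257 183 222 ((230.6416015625, 202.56057739257812), (36.183013916015625, 51.35160446166992), 83.41805267333984)
[202.2325 176.5161] [260.5993 223.6044]
```

```bash
cat > run2.py <<'E'
from fit import *
np.set_printoptions(precision=4,suppress=True)
z=np.load("pics/top0.npz"); p,d,W=cloud("top",z["p"],z["d"]); g=p.astype(float)
a=np.radians(35); R=np.array([[np.cos(a),0,-np.sin(a)],[0,1,0],[np.sin(a),0,np.cos(a)]]); C=np.array([-.085,0,.05])+.058*R[:,0]
bx=lambda x0,x1,w,z0,z1: np.array([(x,y,zz) for x in(x0,x1) for y in(-w,w) for zz in(z0,z1)])@R.T+C
pan=bx(-.058,.058,.045,.008,.008); tab=bx(-.05,-.044,.022,.012,.04)
box=(300,356,180,232)
full=np.zeros((420,560),bool); full[184:224,311:345]=(g[...,0]<200)[184:224,311:345]
n,lab,st,_=cv2.connectedComponentsWithStats(full.astype(np.uint8)); k=1+st[1:,4].argmax(); print(st[k])
full=lab==k
def two(q): return np.maximum(render("top",q,pan,box),render("top",q,tab,box))
m=full[180:232,300:356].astype(float)
f=lambda q,mm=m: np.abs(two(q)-mm).sum()
for q0 in([.549,.03,0.],[.54,.033,.05],[.553,.027,-.05]):
    r=minimize(f,q0,method="Nelder-Mead",options=dict(initial_simplex=np.array(q0)+np.r_[np.zeros((1,3)),np.diag([.01,.01,.08])])); print("cover",r.x,r.fun,m.sum())
q=r.x
im=cv2.resize(p[150:240,290:370],None,fx=6,fy=6,interpolation=cv2.INTER_CUBIC)
for L,c in((pan,(0,255,0)),(tab,(255,0,0)),(CL,(0,0,255))):
    h=cv2.convexHull((((proj("top",pose(q,L))-[290,150]+.5)*6)).astype(np.float32)).astype(np.int32); cv2.polylines(im,[h],True,c,1)
cv2.imwrite("pics/ov.png",im)
for n,t,b,in(("top",None,(196,268,176,232)),("side",None,(196,275,205,250))):
    P=np.load(f"pics/{n}0.npz")["p"].max(-1); t=P<80; w=np.zeros_like(t); w[b[2]+4:b[3]-4,b[0]+2:b[1]-2]=t[b[2]+4:b[3]-4,b[0]+2:b[1]-2]
    mm=w[b[2]:b[3],b[0]:b[1]].astype(float)
    ff=lambda q: np.abs(render(n,q[:3],TR*[q[3],q[4],1],b)-mm).sum()
    q0=np.array([.525,.364,.12,.9,.95]); r=minimize(ff,q0,method="Nelder-Mead",options=dict(maxiter=2000,initial_simplex=q0+np.r_[np.zeros((1,5)),np.diag([.01,.01,.05,.05,.05])])); print(n,"tray",r.x,r.fun)
E
python3 run2.py
```

```text
[313 189  31  35 909]
cover [ 0.549   0.0305 -0.0084] 67.53725490196078 909.0
cover [ 0.549   0.0302 -0.0081] 67.55686274509804 909.0
cover [ 0.549   0.0305 -0.0004] 67.21176470588236 909.0
top tray [0.521  0.3665 0.122  0.8543 0.9264] 48.043137254901964
side tray [0.5196 0.3658 0.1172 0.8269 0.925 ] 40.266666666666666
```

View pics/ov.png

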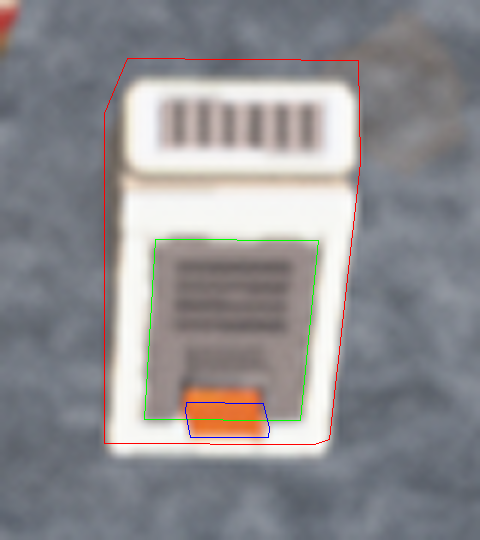

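```bash
cat > mv.py <<'E'
from h import *
from scipy.spatial.transform import Rotation as Ro
np.set_printoptions(precision=4,suppress=True)
def E(r): return Ro.from_rotvec(r).as_matrix()
def rep(p0,R0,p1,R1,n):
    r=Ro.from_matrix(R0.T@R1).as_rotvec()/n
    M=sum(R0@E(k*r) for k in range(n)); s=np.linalg.solve(M,np.subtract(p1,p0)); return s,r
def path(p,R,rows):
    P=[np.array(p)]
    for s,r in rows: p=p+R@np.array(s); R=R@E(np.array(r)); P.append(p)
    return np.array(P),R
def now(): s=sensors.state(); return s["tcp_pos"],s["orientation"]
def show(p1,R1,n):
    p,R=now(); s,r=rep(p,R,p1,R1,n); P,Rf=path(p,R,[(s,r)]*n); print(n,"rows shift",s.round(5),"turn",r.round(5)); print(P[::max(1,n//5)]); return P[-1],Rf
def Rc(pitch,yaw=0.): # cover rotation
    return Ro.from_euler("ZY",[yaw,-pitch],degrees=True).as_matrix()
def tool(Rcov): return np.c_[Rcov[:,1],Rcov[:,0],-Rcov[:,2]]
O=np.array([.549,.030,0.])
C=O+np.array([-.085,0,.05])+.058*Rc(35)[:,0]
E
python3 - <<'E'
from mv import *
R=Rc(35); print(tool(R))
show(C+R@[-.0235,0,.112],tool(R),20)
E
```

```text
[[-0.      0.8192  0.5736]
 [ 1.      0.      0.    ]
 [ 0.      0.5736 -0.8192]]
20 rows shift [ 0.0284 -0.0084  0.003 ] turn [-0.0272  0.0173 -0.0552]
[[ 0.2295 -0.4993  0.2302]
 [ 0.3125 -0.4146  0.2197]
 [ 0.376  -0.3144  0.2107]
 [ 0.4171 -0.2033  0.2001]
 [ 0.4344 -0.0866  0.1846]
 [ 0.428   0.03    0.1615]]
```

move_arm --plan '[[0.0854,[0.0284,-0.0084,0.003],[-0.0272,0.0173,-0.0552]],[0.0854,[0.0284,-0.0084,0.003],[-0.0272,0.0173,-0.0552]],[0.0854,[0.0284,-0.0084,0.003],[-0.0272,0.0173,-0.0552]],[0.0854,[0.0284,-0.0084,0.003],[-0.0272,0.0173,-0.0552]],[0.0854,[0.0284,-0.0084,0.003],[-0.0272,0.0173,-0.0552]],[0.0854,[0.0284,-0.0084,0.003],[-0.0272,0.0173,-0.0552]],[0.0854,[0.0284,-0.0084,0.003],[-0.0272,0.0173,-0.0552]],[0.0854,[0.0284,-0.0084,0.003],[-0.0272,0.0173,-0.0552]],[0.0854,[0.0284,-0.0084,0.003],[-0.0272,0.0173,-0.0552]],[0.0854,[0.0284,-0.0084,0.003],[-0.0272,0.0173,-0.0552]],[0.0854,[0.0284,-0.0084,0.003],[-0.0272,0.0173,-0.0552]],[0.0854,[0.0284,-0.0084,0.003],[-0.0272,0.0173,-0.0552]],[0.0854,[0.0284,-0.0084,0.003],[-0.0272,0.0173,-0.0552]],[0.0854,[0.0284,-0.0084,0.003],[-0.0272,0.0173,-0.0552]],[0.0854,[0.0284,-0.0084,0.003],[-0.0272,0.0173,-0.0552]],[0.0854,[0.0284,-0.0084,0.003],[-0.0272,0.0173,-0.0552]],[0.0854,[0.0284,-0.0084,0.003],[-0.0272,0.0173,-0.0552]],[0.0854,[0.0284,-0.0084,0.003],[-0.0272,0.0173,-0.0552]],[0.0854,[0.0284,-0.0084,0.003],[-0.0272,0.0173,-0.0552]],[0.0854,[0.0284,-0.0084,0.003],[-0.0272,0.0173,-0.0552]]]'

```text
clock: 1.77
tcp_pos: [0.4269, 0.0302, 0.1602]
orientation: [[-0.003, 0.818, 0.575], [1.0, 0.004, -0.001], [-0.003, 0.575, -0.818]]
wrist_force: [-0.5, 1.2, -0.0]
grip_width: 0.0852
gripper_force: 0.0
```

```bash
python3 - <<'E'
from h import *
ps=[]
for n in("side","top"):
    p,d=optics.snapshot(n); np.savez(f"pics/{n}1.npz",p=p,d=d)
    q=p[120:270,250:410] if n=="side" else p[150:300,250:410]
    ps.append(cv2.resize(q,(400*160//150,400),interpolation=cv2.INTER_CUBIC)[:,:399])
cv2.imwrite("pics/v1.png",np.hstack(ps))
E
```

```text
(no output)
```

View pics/v1.png

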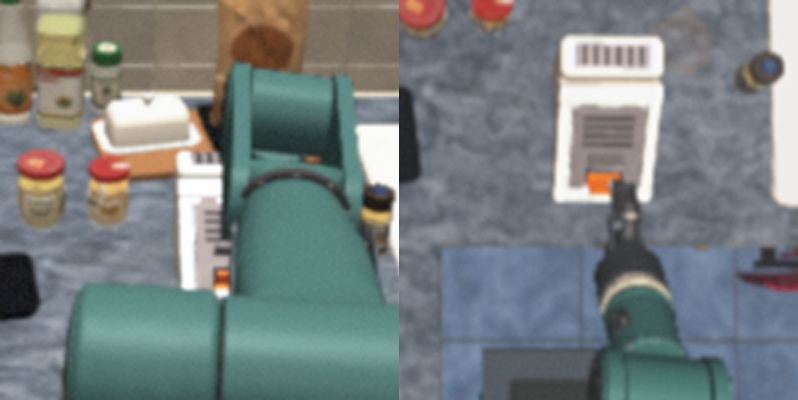

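```bash
python3 - <<'E'
from fit import *
np.set_printoptions(precision=4,suppress=True)
z=np.load("pics/top1.npz"); p,d,W=cloud("top",z["p"],z["d"]); g=p.astype(int)
print("proj upper fingertip",proj("top",np.array([[.4605,.03,.1996],[.45,.03,.215]])))
for v in range(214,236,3):
    r=[u for u in range(318,350) if W[v,u,2]>.12 and g[v,u].max()<110]
    if r: print(v,r[0],r[-1],W[v,r].mean(0),W[v,r].min(0)[1],W[v,r].max(0)[1])
o=(g[...,2]>190)&(g[...,1]<160)&(g[...,0]<110); o[:200]=0;o[230:]=0;o[:,:300]=0;o[:,350:]=0
v,u=np.where(o); print(u.min(),u.max(),v.min(),v.max()); 
z=np.load("pics/top0.npz"); p0,d0,W0=cloud("top",z["p"],z["d"]);
for v in(216,218,220):
    w=np.where(p0[v,310:345,0]<110)[0]+310; print(v,w.min(),w.max(),W0[v,w[[0,-1]],1], np.median(W0[v,w,2]))
for v in range(192,214,4):
    w=np.where(p0[v,308:348].min(-1)<200)[0]+308; w=w[(w>311)&(w<346)]; print(v,w.min(),w.max(),W0[v,w.min():w.max()+1,1].mean())
E
```

```text
proj upper fingertip [[332.8618 216.0857]
 [333.6428 219.1491]]
220 330 338 [0.4447 0.0351 0.2556] 0.0232330564972817 0.0462183605224781
223 330 338 [0.4353 0.0368 0.266 ] 0.025761488446988452 0.04530209854652322
226 330 339 [0.4262 0.0368 0.2749] 0.024215888388613802 0.045887652656001546
229 329 340 [0.4176 0.0394 0.2719] 0.023338705894227887 0.04798987530248819
232 328 340 [0.4092 0.0403 0.2656] 0.02260952477092021 0.05011589499978964
235 329 340 [0.4006 0.0336 0.2622] 0.016569348496263264 0.048809715268827374
320 331 215 221
216 320 333 [0.0539 0.008 ] 0.06288180354316625
218 320 333 [0.0525 0.0101] 0.07213822875181869
220 322 333 [0.0495 0.0123] 0.08363921612600722
192 315 343 0.030001801483222592
196 315 342 0.030413970860576744
200 315 342 0.02944716171485671
204 314 342 0.029954923304548693
208 314 341 0.035941313079137956
212 314 345 0.03151637093216121
```

```bash
python3 - <<'E'
from mv import *
R=Rc(35); show(C+R@[-.0235,.001,.0125],tool(R),8)
E
```

```text
8 rows shift [-0.0003  0.0007  0.0123] turn [-0.0006 -0.0005  0.0009]
[[0.4247 0.0328 0.1574]
 [0.4322 0.0326 0.1477]
 [0.4398 0.0324 0.138 ]
 [0.4473 0.0322 0.1283]
 [0.4549 0.032  0.1187]
 [0.4624 0.0317 0.109 ]
 [0.47   0.0315 0.0993]
 [0.4775 0.0312 0.0897]
 [0.4851 0.031  0.08  ]]
```

```bash
python3 - <<'E'
from mv import *
for i in range(3):
    optics.snapshot("top"); s=sensors.state(); print(s["clock"],s["tcp_pos"],s["joint_pos"],s["joint_vel"],s["wrist_force"]); print(s["orientation"].round(3))
E
```

```text
1.9167 [0.4259 0.031  0.1589] [ -6.2476 -36.4311 125.0315   4.3387  56.7748  -7.8384] [-3.6836  1.0059 -3.0695 -0.3651 -0.5469 -0.3622] [ 0.0739 -0.202   0.8749]
[[-0.005  0.82   0.572]
 [ 1.     0.006  0.001]
 [-0.002  0.572 -0.82 ]]
1.9667 [0.4269 0.0297 0.1602] [ -6.4055 -36.3854 124.9047   4.329   56.7514  -7.8424] [-2.6818  0.7036 -2.1245 -0.0619 -0.1961 -0.0476] [ 1.3063 -0.8296  0.6527]
[[-0.003  0.819  0.573]
 [ 1.     0.004 -0.001]
 [-0.003  0.573 -0.819]]
2.0167 [0.4275 0.0288 0.1609] [ -6.5164 -36.3531 124.8213   4.329   56.7463  -7.8404] [-1.9041  0.5705 -1.3246  0.0167 -0.1165  0.0494] [ 0.3773 -0.6953  0.6689]
[[-0.001  0.819  0.574]
 [ 1.     0.002 -0.002]
 [-0.003  0.574 -0.819]]
```

```bash
cat >> mv.py <<'E'
import pickle,os
def save(p,R): pickle.dump((p,R),open("cmd.pkl","wb"))
def cmd(): return pickle.load(open("cmd.pkl","rb"))
def apply(rows): p,R=cmd(); P,R=path(p,R,rows); save(P[-1],R); print("cmd",P[-1]); print(R)
def plan(p1,R1,n):
    p,R=cmd(); s,r=rep(p,R,p1,R1,n); P,Rf=path(p,R,[(s,r)]*n); print(n,"rows shift",s.round(5),"turn",r.round(5)); print(P[-1],now()[0],sensors.state()["wrist_force"])
E
python3 - <<'E'
from mv import *
R=np.array([[.908612,.41764,0],[.41764,-.908612,0],[0,0,-1.]])
save(np.array([.23,-.5,.231]),R); apply([([.0284,-.0084,.003],[-.0272,.0173,-.0552])]*20)
R=Rc(35); plan(C+R@[-.0235,.001,.0125],tool(R),8)
E
```

```text
cmd [0.4277 0.0287 0.1605]
[[-0.0006  0.819   0.5738]
 [ 1.      0.0019 -0.0016]
 [-0.0024  0.5738 -0.819 ]]
8 rows shift [0.0003 0.0001 0.0123] turn [0.     0.0002 0.0002]
[0.4851 0.031  0.08  ] [0.4275 0.0288 0.1609] [ 0.3773 -0.6953  0.6689]
```

move_arm --plan '[[0.0854,[0.0003,0.0001,0.0123],[0,0.0002,0.0002]],[0.0854,[0.0003,0.0001,0.0123],[0,0.0002,0.0002]],[0.0854,[0.0003,0.0001,0.0123],[0,0.0002,0.0002]],[0.0854,[0.0003,0.0001,0.0123],[0,0.0002,0.0002]],[0.0854,[0.0003,0.0001,0.0123],[0,0.0002,0.0002]],[0.0854,[0.0003,0.0001,0.0123],[0,0.0002,0.0002]],[0.0854,[0.0003,0.0001,0.0123],[0,0.0002,0.0002]],[0.0854,[0.0003,0.0001,0.0123],[0,0.0002,0.0002]],[0.0854,[0,0,0],[0,0,0]],[0.0854,[0,0,0],[0,0,0]],[0.0854,[0,0,0],[0,0,0]],[0.0854,[0,0,0],[0,0,0]]]'

```text
clock: 3.02
tcp_pos: [0.4851, 0.0305, 0.0818]
orientation: [[0.001, 0.818, 0.575], [1.0, -0.001, -0.001], [-0.0, 0.575, -0.818]]
wrist_force: [0.1, -0.7, 0.3]
grip_width: 0.0854
gripper_force: 0.0
```

move_arm --plan '[[0.057,[0,0,0],[0,0,0]],[0.057,[0,0,0],[0,0,0]],[0.057,[0,0,0],[0,0,0]],[0.057,[0,0,0],[0,0,0]],[0.057,[0,0,0],[0,0,0]]]' --force 20

```text
clock: 3.43
tcp_pos: [0.4842, 0.0314, 0.0805]
orientation: [[-0.0, 0.819, 0.573], [1.0, 0.001, 0.0], [-0.0, 0.573, -0.819]]
wrist_force: [-1.4, 0.7, -0.6]
grip_width: 0.0569
gripper_force: 0.6
```

move_arm --plan '[[0.051,[0,0,0],[0,0,0]],[0.051,[0,0,0],[0,0,0]],[0.051,[0,0,0],[0,0,0]]]' --force 30

```text
clock: 3.68
tcp_pos: [0.4825, 0.0315, 0.0785]
orientation: [[-0.001, 0.822, 0.569], [1.0, 0.001, 0.0], [-0.0, 0.569, -0.822]]
wrist_force: [-6.5, -0.8, 0.9]
grip_width: 0.0513
gripper_force: 2.4
```

move_arm --plan '[[0.047,[0,0,0],[0,0,0]],[0.047,[0,0,0],[0,0,0]],[0.047,[0,0,0],[0,0,0]]]'

```text
clock: 3.93
tcp_pos: [0.4818, 0.0316, 0.0777]
orientation: [[-0.001, 0.823, 0.568], [1.0, 0.001, 0.001], [0.0, 0.568, -0.823]]
wrist_force: [-7.3, -0.4, 0.2]
grip_width: 0.0471
gripper_force: 3.1
```

move_arm --plan '[[0.043,[0,0,0],[0,0,0]],[0.043,[0,0,0],[0,0,0]],[0.043,[0,0,0],[0,0,0]]]'

```text
clock: 4.18
tcp_pos: [0.4812, 0.0316, 0.0771]
orientation: [[-0.001, 0.824, 0.566], [1.0, 0.001, 0.001], [0.0, 0.566, -0.824]]
wrist_force: [-8.4, 0.0, -0.8]
grip_width: 0.0429
gripper_force: 3.6
```

move_arm --plan '[[0.039,[0,0,0],[0,0,0]],[0.039,[0,0,0],[0,0,0]],[0.039,[0,0,0],[0,0,0]]]' --force 40

```text
clock: 4.43
tcp_pos: [0.4818, 0.0316, 0.0778]
orientation: [[-0.001, 0.823, 0.568], [1.0, 0.001, 0.001], [0.0, 0.568, -0.823]]
wrist_force: [-7.9, -0.8, 0.7]
grip_width: 0.039
gripper_force: 6.6
```

move_arm --plan '[[0.033,[0,0,0],[0,0,0]],[0.033,[0,0,0],[0,0,0]],[0.033,[0,0,0],[0,0,0]],[0.033,[0,0,0],[0,0,0]],[0.033,[0,0,0],[0,0,0]]]'

```text
clock: 4.85
tcp_pos: [0.4831, 0.0316, 0.0795]
orientation: [[-0.001, 0.821, 0.571], [1.0, 0.001, 0.001], [0.0, 0.571, -0.821]]
wrist_force: [-6.3, 0.7, 2.8]
grip_width: 0.0344
gripper_force: 40.1
```

```bash
cat >> mv.py <<'E'
O2=np.array([.5466,.0310,0.]); C2=O2+np.array([-.085,0,.05])+.058*Rc(35)[:,0]
PV=C2+Rc(35)@[.064,0,.006]
def swung(deg,xc=-.0233,zc=.0120,pull=0.): # TCP target with cover swung by deg about the lip
    R=Rc(35-deg); return PV+R@(np.array([xc,0,zc])-[.064,0,.006]-[pull,0,0]),tool(R)
E
python3 - <<'E'
from mv import *
apply([([.0003,.0001,.0123],[0,.0002,.0002])]*8)
print(PV); plan(*swung(13),10); print(swung(25))
E
```

```text
cmd [0.4848 0.031  0.0803]
[[-0.0002  0.819   0.5738]
 [ 1.      0.0003 -0.    ]
 [-0.0002  0.5738 -0.819 ]]
[0.5581 0.031  0.1249]
10 rows shift [-0.    -0.    -0.002] turn [0.0227 0.     0.    ]
[0.4749 0.031  0.0978] [0.4831 0.0316 0.0795] [-6.3126  0.6713  2.8194]
(array([0.4711, 0.031 , 0.1156]), array([[-0.    ,  0.9848,  0.1736],
       [ 1.    ,  0.    ,  0.    ],
       [ 0.    ,  0.1736, -0.9848]]))
```

move_arm --plan '[[0.033,[0,0,0],[0,0,0]],[0.033,[0,0,0],[0,0,0]],[0.033,[0,0,-0.002],[0.0227,0,0]],[0.033,[0,0,-0.002],[0.0227,0,0]],[0.033,[0,0,-0.002],[0.0227,0,0]],[0.033,[0,0,-0.002],[0.0227,0,0]],[0.033,[0,0,-0.002],[0.0227,0,0]],[0.033,[0,0,0],[0,0,0]],[0.033,[0,0,0],[0,0,0]]]' --force 60

```text
clock: 5.6
tcp_pos: [0.4786, 0.0314, 0.0881]
orientation: [[-0.0, 0.879, 0.476], [1.0, 0.0, 0.0], [-0.0, 0.476, -0.879]]
wrist_force: [-0.5, 0.3, -2.3]
grip_width: 0.0339
gripper_force: 45.6
```

move_arm --plan '[[0.033,[0,0,-0.002],[0.0227,0,0]],[0.033,[0,0,-0.002],[0.0227,0,0]],[0.033,[0,0,-0.002],[0.0227,0,0]],[0.033,[0,0,-0.002],[0.0227,0,0]],[0.033,[0,0,-0.002],[0.0227,0,0]],[0.033,[0,0,0],[0,0,0]],[0.033,[0,0,0],[0,0,0]]]'

```text
clock: 6.18
tcp_pos: [0.4748, 0.0313, 0.0977]
orientation: [[-0.0, 0.927, 0.375], [1.0, 0.0, -0.0], [-0.0, 0.375, -0.927]]
wrist_force: [-0.2, -0.2, -1.7]
grip_width: 0.034
gripper_force: 45.8
```

```bash
python3 - <<'E'
from mv import *
apply([([0,0,-.002],[.0227,0,0])]*10)
plan(*swung(25),10); s=sensors.state(); print(s["tcp_pos"],swung(13)[0],s["grip_width"],s["gripper_force"],s["moment"])
E
```

```text
cmd [0.4751 0.031  0.0978]
[[-0.0002  0.9271  0.3748]
 [ 1.      0.0003 -0.0001]
 [-0.0002  0.3748 -0.9271]]
10 rows shift [-0.      0.0001 -0.0018] turn [0.021 0.    0.   ]
[0.4711 0.031  0.1156] [0.4748 0.0313 0.0977] [-0.2385 -0.2005 -1.6846]
[0.4748 0.0313 0.0977] [0.4749 0.031  0.0978] 0.034020475184567904 45.82434296607971 [-0.0356  0.4209  0.0037]
```

move_arm --plan '[[0.033,[0,0.0001,-0.0018],[0.021,0,0]],[0.033,[0,0.0001,-0.0018],[0.021,0,0]],[0.033,[0,0.0001,-0.0018],[0.021,0,0]],[0.033,[0,0.0001,-0.0018],[0.021,0,0]],[0.033,[0,0.0001,-0.0018],[0.021,0,0]],[0.033,[0,0.0001,-0.0018],[0.021,0,0]],[0.033,[0,0.0001,-0.0018],[0.021,0,0]],[0.033,[0,0.0001,-0.0018],[0.021,0,0]],[0.033,[0,0.0001,-0.0018],[0.021,0,0]],[0.033,[0,0.0001,-0.0018],[0.021,0,0]],[0.033,[0,0,0],[0,0,0]],[0.033,[0,0,0],[0,0,0]]]'

```text
clock: 7.18
tcp_pos: [0.471, 0.0313, 0.1154]
orientation: [[-0.0, 0.985, 0.175], [1.0, 0.0, -0.0], [-0.0, 0.175, -0.985]]
wrist_force: [-0.2, -0.7, -2.3]
grip_width: 0.0337
gripper_force: 45.9
```

```bash
python3 - <<'E'
from mv import *
apply([([0,.0001,-.0018],[.021,0,0])]*10)
s=sensors.state(); print(s["tcp_pos"],s["wrist_force"],s["moment"])
ps=[]
for n in("side","top"):
    p,d=optics.snapshot(n)
    q=p[120:270,250:410] if n=="side" else p[150:270,280:408]
    ps.append(cv2.resize(q,(399,400),interpolation=cv2.INTER_CUBIC))
cv2.imwrite("pics/v2.png",np.hstack(ps))
E
```

```text
cmd [0.4709 0.0311 0.1153]
[[-0.0002  0.9849  0.1733]
 [ 1.      0.0003 -0.0001]
 [-0.0002  0.1733 -0.9849]]
[0.471  0.0313 0.1154] [-0.2248 -0.7215 -2.3079] [0.0317 0.1329 0.0069]
```

View pics/v2.png

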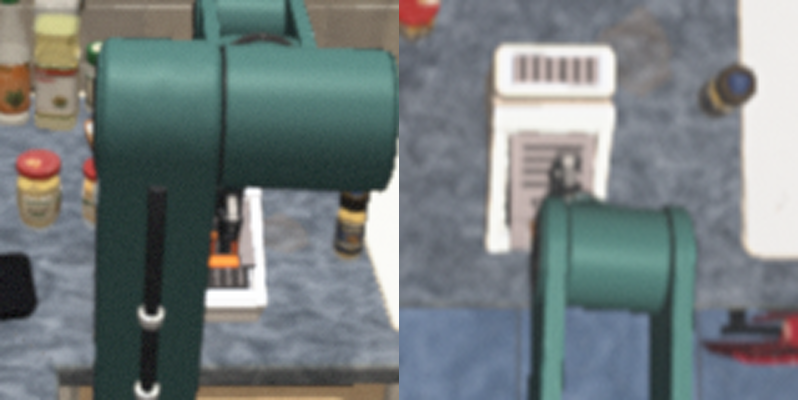

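move_arm --plan '[[0.033,[0,-0.002,0],[0,0,0]],[0.033,[0,-0.002,0],[0,0,0]],[0.033,[0,-0.002,0],[0,0,0]],[0.033,[0,-0.002,0],[0,0,0]],[0.033,[0,-0.002,0],[0,0,0]],[0.033,[0,-0.002,0],[0,0,0]],[0.033,[0,-0.002,0],[0,0,0]],[0.033,[0,-0.002,0],[0,0,0]],[0.033,[0,0,0],[0,0,0]]]'

```text
clock: 8.03
tcp_pos: [0.4544, 0.0313, 0.1126]
orientation: [[-0.0, 0.985, 0.173], [1.0, 0.0, -0.0], [-0.0, 0.173, -0.985]]
wrist_force: [0.2, -0.1, -1.8]
grip_width: 0.0336
gripper_force: 45.9
```

```bash
python3 - <<'E'
from mv import *
apply([([0,-.002,0],[0,0,0])]*8)
p,R=cmd(); up=p+np.array([-.01,0,.12]); plan(up,R,5)
s,r=rep(p,R,up,R,5); s=s.round(4); apply([(s,r*0)]*5)
Rt=Rc(0,96.9); T=np.array([.5205,.366,.002])+Rt@[-.0253,0,.012]; print(T)
p,R=cmd(); print(p); s,r=rep(p,R,T+[0,0,.11],tool(Rt),20); print(s,r); print(path(p,R,[(s,r)]*20)[0][::4])
E
```

```text
cmd [0.4551 0.031  0.1125]
[[-0.0002  0.9849  0.1733]
 [ 1.      0.0003 -0.0001]
 [-0.0002  0.1733 -0.9849]]
5 rows shift [-0.      0.0022 -0.024 ] turn [ 0.  0. -0.]
[0.4451 0.031  0.2325] [0.4544 0.0313 0.1126] [ 0.1921 -0.1357 -1.7537]
cmd [0.4452 0.0311 0.2326]
[[-0.0002  0.9849  0.1733]
 [ 1.      0.0003 -0.0001]
 [-0.0002  0.1733 -0.9849]]
[0.5235 0.3409 0.014 ]
[0.4452 0.0311 0.2326]
[0.0093 0.0151 0.0066] [ 0.0065  0.0074 -0.0843]
[[0.4452 0.0311 0.2326]
 [0.5038 0.0755 0.216 ]
 [0.544  0.1362 0.1965]
 [0.5615 0.2061 0.1743]
 [0.5543 0.2771 0.1499]
 [0.5235 0.3409 0.124 ]]
```

move_arm --plan '[[0.033,[0,0.0022,-0.024],[0,0,0]],[0.033,[0,0.0022,-0.024],[0,0,0]],[0.033,[0,0.0022,-0.024],[0,0,0]],[0.033,[0,0.0022,-0.024],[0,0,0]],[0.033,[0,0.0022,-0.024],[0,0,0]],[0.033,[0,0,0],[0,0,0]]]'

```text
clock: 8.53
tcp_pos: [0.4475, 0.0311, 0.2394]
orientation: [[-0.0, 0.983, 0.185], [1.0, 0.0, -0.001], [-0.001, 0.185, -0.983]]
wrist_force: [0.9, -0.3, 0.3]
grip_width: 0.0339
gripper_force: 45.8
```

move_arm --plan '[[0.033,[0.0093,0.0151,0.0066],[0.0065,0.0074,-0.0843]],[0.033,[0.0093,0.0151,0.0066],[0.0065,0.0074,-0.0843]],[0.033,[0.0093,0.0151,0.0066],[0.0065,0.0074,-0.0843]],[0.033,[0.0093,0.0151,0.0066],[0.0065,0.0074,-0.0843]],[0.033,[0.0093,0.0151,0.0066],[0.0065,0.0074,-0.0843]],[0.033,[0.0093,0.0151,0.0066],[0.0065,0.0074,-0.0843]],[0.033,[0.0093,0.0151,0.0066],[0.0065,0.0074,-0.0843]],[0.033,[0.0093,0.0151,0.0066],[0.0065,0.0074,-0.0843]],[0.033,[0.0093,0.0151,0.0066],[0.0065,0.0074,-0.0843]],[0.033,[0.0093,0.0151,0.0066],[0.0065,0.0074,-0.0843]],[0.033,[0.0093,0.0151,0.0066],[0.0065,0.0074,-0.0843]],[0.033,[0.0093,0.0151,0.0066],[0.0065,0.0074,-0.0843]],[0.033,[0.0093,0.0151,0.0066],[0.0065,0.0074,-0.0843]],[0.033,[0.0093,0.0151,0.0066],[0.0065,0.0074,-0.0843]],[0.033,[0.0093,0.0151,0.0066],[0.0065,0.0074,-0.0843]],[0.033,[0.0093,0.0151,0.0066],[0.0065,0.0074,-0.0843]],[0.033,[0.0093,0.0151,0.0066],[0.0065,0.0074,-0.0843]],[0.033,[0.0093,0.0151,0.0066],[0.0065,0.0074,-0.0843]],[0.033,[0.0093,0.0151,0.0066],[0.0065,0.0074,-0.0843]],[0.033,[0.0093,0.0151,0.0066],[0.0065,0.0074,-0.0843]]]'

```text
clock: 10.2
tcp_pos: [0.5217, 0.3419, 0.1225]
orientation: [[-0.992, -0.124, -0.002], [-0.124, 0.992, -0.001], [0.002, -0.0, -1.0]]
wrist_force: [0.1, 0.2, -1.8]
grip_width: 0.0341
gripper_force: 45.8
```

move_arm --plan '[[0.033,[0,0,0],[0,0,0]],[0.033,[0,0,0],[0,0,0]],[0.033,[0,0,0],[0,0,0]],[0.033,[0,0,0],[0,0,0]],[0.033,[0,0,0],[0,0,0]],[0.033,[0,0,0],[0,0,0]]]'

```text
clock: 10.7
tcp_pos: [0.5229, 0.3406, 0.125]
orientation: [[-0.993, -0.118, 0.001], [-0.118, 0.993, 0.001], [-0.001, 0.001, -1.0]]
wrist_force: [-0.6, -0.5, -1.8]
grip_width: 0.034
gripper_force: 45.8
```

```bash
python3 - <<'E'
from mv import *
apply([([.0093,.0151,.0066],[.0065,.0074,-.0843])]*20)
Rt=Rc(0,96.9); T=np.array([.5205,.366,.002])+Rt@[-.0253,0,.012]
s=sensors.state(); print(s["tcp_pos"],s["orientation"],s["wrist_force"],s["grip_width"],s["joint_pos"])
plan(T+[0,0,.03],tool(Rt),6)
ps=[]
for n in("side","top"):
    p,d=optics.snapshot(n); np.savez(f"pics/{n}3.npz",p=p,d=d)
    q=p[150:300,180:330]; ps.append(cv2.resize(q,(399,400),interpolation=cv2.INTER_CUBIC))
cv2.imwrite("pics/v3.png",np.hstack(ps))
E
```

```text
cmd [0.5225 0.3411 0.1242]
[[-0.9928 -0.12   -0.0002]
 [-0.12    0.9928  0.0006]
 [ 0.0002  0.0007 -1.    ]]
[0.5229 0.3406 0.125 ] [[-0.993  -0.1184  0.0008]
 [-0.1184  0.993   0.0009]
 [-0.0009  0.0008 -1.    ]] [-0.5706 -0.5259 -1.8063] 0.03397943276256018 [ 27.865   16.6805  77.0387   0.0267  86.218  -68.9356]
6 rows shift [-0.0002 -0.0001  0.0134] turn [ 0.0001 -0.     -0.    ]
[0.5235 0.3409 0.044 ] [0.5229 0.3406 0.125 ] [-0.5706 -0.5259 -1.8063]
```

View pics/v3.png

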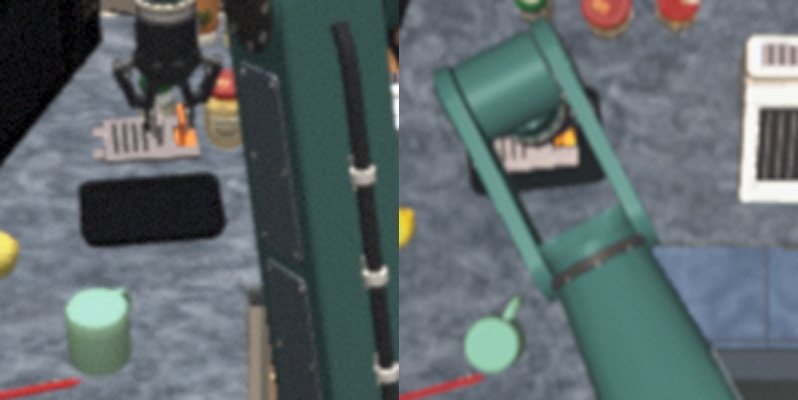

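move_arm --plan '[[0.033,[-0.0002,-0.0001,0.0134],[0,0,0]],[0.033,[-0.0002,-0.0001,0.0134],[0,0,0]],[0.033,[-0.0002,-0.0001,0.0134],[0,0,0]],[0.033,[-0.0002,-0.0001,0.0134],[0,0,0]],[0.033,[-0.0002,-0.0001,0.0134],[0,0,0]],[0.033,[-0.0002,-0.0001,0.0134],[0,0,0]],[0.033,[0,0,0],[0,0,0]],[0.033,[0,0,0],[0,0,0]],[0.033,[0,0,0],[0,0,0]],[0.033,[0,0,0],[0,0,0]]]'

```text
clock: 11.63
tcp_pos: [0.5243, 0.3413, 0.0454]
orientation: [[-0.993, -0.12, 0.002], [-0.12, 0.993, 0.002], [-0.002, 0.001, -1.0]]
wrist_force: [-0.7, -1.3, -1.6]
grip_width: 0.0344
gripper_force: 45.8
```

```bash
python3 - <<'E'
from fit import *
from mv import *
apply([([-.0002,-.0001,.0134],[0,0,0])]*6)
p,R=now(); Rk=np.c_[R[:,1],R[:,0],-R[:,2]]; o=p-Rk@[-.0233,0,.012]; print("cover origin",o,p)
P=optics.snapshot("side")[0]; x0,y0=190,180
im=cv2.resize(P[180:270,190:290],None,fx=6,fy=6,interpolation=cv2.INTER_CUBIC)
pan=np.array([(a,b,.008) for a in(-.058,.058) for b in(-.045,.045)])@Rk.T+o
tr=pose([.5205,.366,.12],np.array([(a*.0755*.86,b*.098*.925,.017) for a in(-1,1) for b in(-1,1)]))
for L,c in((pan,(0,255,0)),(tr,(0,0,255))):
    h=cv2.convexHull(((proj("side",L)-[x0,y0]+.5)*6).astype(np.float32)).astype(np.int32); cv2.polylines(im,[h],True,c,1)
cv2.imwrite("pics/v4.png",im)
E
```

```text
cmd [0.5237 0.3407 0.0438]
[[-0.9928 -0.12   -0.0002]
 [-0.12    0.9928  0.0006]
 [ 0.0002  0.0007 -1.    ]]
cover origin [0.5215 0.3645 0.0334] [0.5243 0.3413 0.0454]
```

View pics/v4.png

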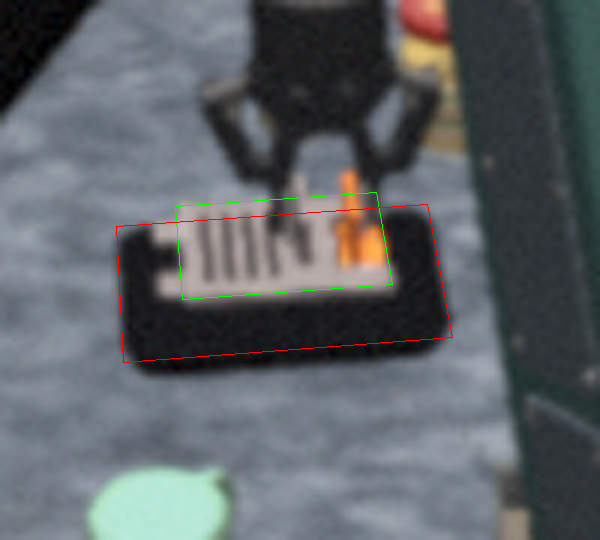

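move_arm --plan '[[0.033,[0.0005,0,0.0045],[0,0,0]],[0.033,[0.0005,0,0.0045],[0,0,0]],[0.033,[0.0005,0,0.0045],[0,0,0]],[0.033,[0.0005,0,0.0045],[0,0,0]],[0.033,[0,0,0.004],[0,0,0]],[0.033,[0,0,0.003],[0,0,0]],[0.033,[0,0,0.002],[0,0,0]],[0.033,[0,0,0],[0,0,0]],[0.033,[0,0,0],[0,0,0]],[0.033,[0,0,0],[0,0,0]]]'

```text
clock: 12.52
tcp_pos: [0.5217, 0.3408, 0.0174]
orientation: [[-0.993, -0.12, 0.0], [-0.12, 0.993, 0.001], [-0.0, 0.001, -1.0]]
wrist_force: [-0.4, -0.7, -1.1]
grip_width: 0.0339
gripper_force: 45.8
```

move_arm --plan '[[0.033,[0,0,0.001],[0,0,0]],[0.033,[0,0,0.001],[0,0,0]],[0.033,[0,0,0],[0,0,0]],[0.033,[0,0,0],[0,0,0]],[0.033,[0,0,0],[0,0,0]],[0.033,[0,0,0],[0,0,0]]]'

```text
clock: 13.02
tcp_pos: [0.5215, 0.3407, 0.0152]
orientation: [[-0.993, -0.12, -0.0], [-0.12, 0.993, 0.001], [0.0, 0.001, -1.0]]
wrist_force: [-0.7, 0.6, -1.8]
grip_width: 0.0342
gripper_force: 45.8
```

move_arm --plan '[[0.033,[0,0,0.0007],[0,0,0]],[0.033,[0,0,0.0007],[0,0,0]],[0.033,[0,0,0],[0,0,0]],[0.033,[0,0,0],[0,0,0]],[0.033,[0,0,0],[0,0,0]],[0.033,[0,0,0],[0,0,0]]]'

```text
clock: 13.52
tcp_pos: [0.5215, 0.3407, 0.0137]
orientation: [[-0.993, -0.12, -0.0], [-0.12, 0.993, 0.001], [0.0, 0.001, -1.0]]
wrist_force: [0.8, -0.2, -1.3]
grip_width: 0.0342
gripper_force: 46.2
```

move_arm --plan '[[0.033,[0,0,0.0007],[0,0,0]],[0.033,[0,0,0.0007],[0,0,0]],[0.033,[0,0,0],[0,0,0]],[0.033,[0,0,0],[0,0,0]],[0.033,[0,0,0],[0,0,0]],[0.033,[0,0,0],[0,0,0]]]'

```text
clock: 14.02
tcp_pos: [0.5216, 0.3408, 0.0135]
orientation: [[-0.993, -0.12, 0.0], [-0.12, 0.993, 0.001], [-0.001, 0.001, -1.0]]
wrist_force: [-2.4, -0.9, 5.8]
grip_width: 0.0337
gripper_force: 49.9
```

move_arm --plan '[[0.036,[0,-0.0006,0],[0,0,0]],[0.038,[0,-0.0006,0],[0,0,0]],[0.04,[0,-0.0006,0],[0,0,0]],[0.042,[0,-0.0006,0],[0,0,0]],[0.044,[0,-0.0006,0],[0,0,0]],[0.046,[0,0,0],[0,0,0]],[0.05,[0,0,0],[0,0,0]],[0.056,[0,0,0],[0,0,0]],[0.062,[0,0,0],[0,0,0]],[0.066,[0,0,0],[0,0,0]],[0.066,[0,0,0],[0,0,0]]]' --force 20

```text
clock: 14.93
tcp_pos: [0.5219, 0.3377, 0.0123]
orientation: [[-0.993, -0.12, -0.0], [-0.12, 0.993, 0.001], [0.0, 0.001, -1.0]]
wrist_force: [-0.6, 0.0, 0.1]
grip_width: 0.0659
gripper_force: 0.0
```

Free of contact. Lift straight up, retreat, and look.

move_arm --plan '[[0.066,[0,0,-0.005],[0,0,0]],[0.066,[0,0,-0.008],[0,0,0]],[0.066,[0,0,-0.015],[0,0,0]],[0.066,[0,0,-0.02],[0,0,0]],[0.066,[0,0,-0.03],[0,0,0]],[0.066,[0,0,-0.035],[0,0,0]],[0.066,[0,0,-0.035],[0,0,0]],[0.066,[0,0,-0.035],[0,0,0]],[0.066,[0.02,-0.03,-0.01],[0,0,0]],[0.066,[0.02,-0.03,-0.01],[0,0,0]],[0.066,[0.02,-0.03,0],[0,0,0]],[0.066,[0.02,-0.03,0],[0,0,0]],[0.066,[0.02,-0.03,0],[0,0,0]],[0.066,[0.02,-0.03,0],[0,0,0]],[0.066,[0.02,-0.03,0],[0,0,0]],[0.066,[0,-0.03,0],[0,0,0]],[0.066,[0,-0.03,0],[0,0,0]],[0.066,[0,-0.03,0],[0,0,0]],[0.066,[0,0,0],[0,0,0]],[0.066,[0,0,0],[0,0,0]]]'

```text
clock: 16.6
tcp_pos: [0.4189, 0.0218, 0.2161]
orientation: [[-0.993, -0.116, 0.001], [-0.116, 0.993, 0.001], [-0.001, 0.001, -1.0]]
wrist_force: [0.1, 0.7, 0.5]
grip_width: 0.0662
gripper_force: 0.0
```

```bash
python3 - <<'E'
from h import *
s=sensors.state(); print(s["clock"],s["tcp_pos"],s["wrist_force"])
p=optics.snapshot("top")[0]; q=optics.snapshot("side")[0]
cv2.imwrite("pics/v5.png",np.hstack([cv2.resize(p[140:300,190:350],(400,400),interpolation=cv2.INTER_CUBIC),cv2.resize(q[150:300,180:330],(400,400),interpolation=cv2.INTER_CUBIC)]))
E
```

```text
16.6 [0.41894944 0.02180637 0.21611058] [0.08020559 0.66796163 0.45973174]
```

View pics/v5.png

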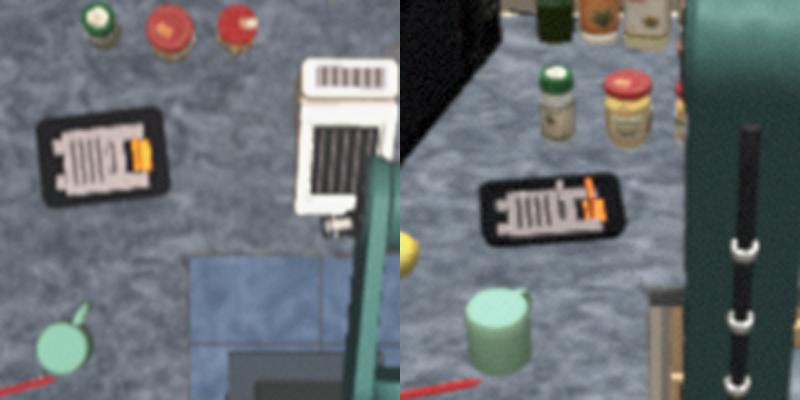

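The top view shows the cover flat and centred in the tray: the cover spans about x 53–153 of the crop and the tray 38–168. The grip points up, the jars, lemon and mug look undisturbed, and the recess is empty.

```bash
python3 -c "
from plant import env
print(env.hand_in())"
```

```text
the job is handed in; nothing more can be done
None
```

The grille cover is off the air cleaner and lies flat, grip up and lengthwise, in the middle of the black tray; the jars, lemon and mug look undisturbed, and the job was handed in at about 17 s.

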